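# Seat the panel's three pegs

### The job

Seat the three wooden pegs that stand proud of the panel's batten: with a light fingertip push straight down, push home first the round-headed peg, then the square-headed one, and last the long bar-headed one, each until the cork washer under its head rests on the batten before you go on to the next. Only push gently: do not ram the pegs, pull them up or lift them, and leave the spanner, sanding block, pencil and pliers where they lie.

Things in the scene. Friction and masses are not known exactly. Their poses are not given: they have to be found in the camera images.
- panel: Planked panel fixed to the bench: three pale boards (together 223 mm along its x, 284 along y, 18 thick) and a darker batten across them (62 mm along x, 282 along y, 18 thick, centred; its top 36 mm above the bench). Origin: centre of the underside; y along the batten. The pegs stand in the batten in a row, 95 mm apart, the middle one at the centre; which stands in which hole varies.
- round_hole: The fixed thin round ring (27 mm across) in the batten's top that marks the hole of the round-headed peg. Origin: centre of the hole at the level of the batten's top, 36 mm above the bench; axes as the panel's.
- round_top (a point): Centre of the top face of the round-headed wooden peg, which moves with the peg: flat round (disc) head, 38 mm across, 9 mm thick, with a 8 mm cork washer under it, on a 16 mm round shank; all pegs are of the same dark wood. The top stands 53 mm above the bench when the peg is home and 67 mm at joint value 0.
- round_peg (a joint): Depth of the round-headed peg in m: 0 with its cork washer 14 mm clear of the batten, growing as it is pushed down, 0.014 when the washer rests on the batten (home; the head gives on its cork 1 mm per 3 N, up to 7 mm, and springs back). Starts at 0 to 0.004. Slides straight down against a steady friction of 3.5 N plus a drag of 15 N per m/s, and stays where it is left; negative: pulled up.
- square_hole: The fixed thin round ring (27 mm across) in the batten's top that marks the hole of the square-headed peg. Origin: centre of the hole at the level of the batten's top, 36 mm above the bench; axes as the panel's.
- square_top (a point): Centre of the top face of the square-headed wooden peg, which moves with the peg: square head, 34 x 34 mm, sides parallel to the panel's, 9 mm thick, with a 8 mm cork washer under it, on a 16 mm round shank; all pegs are of the same dark wood. The top stands 53 mm above the bench when the peg is home and 67 mm at joint value 0.
- square_peg (a joint): Depth of the square-headed peg in m: 0 with its cork washer 14 mm clear of the batten, growing as it is pushed down, 0.014 when the washer rests on the batten (home; the head gives on its cork 1 mm per 3 N, up to 7 mm, and springs back). Starts at 0 to 0.004. Slides straight down against a steady friction of 3.5 N plus a drag of 15 N per m/s, and stays where it is left; negative: pulled up.
- bar_hole: The fixed thin round ring (27 mm across) in the batten's top that marks the hole of the bar-headed peg. Origin: centre of the hole at the level of the batten's top, 36 mm above the bench; axes as the panel's.
- bar_top (a point): Centre of the top face of the bar-headed wooden peg, which moves with the peg: long narrow bar-shaped head, 22 x 60 mm, the 60 mm running along the batten, 9 mm thick, with a 8 mm cork washer under it, on a 16 mm round shank; all pegs are of the same dark wood. The top stands 53 mm above the bench when the peg is home and 67 mm at joint value 0.
- bar_peg (a joint): Depth of the bar-headed peg in m: 0 with its cork washer 14 mm clear of the batten, growing as it is pushed down, 0.014 when the washer rests on the batten (home; the head gives on its cork 1 mm per 3 N, up to 7 mm, and springs back). Starts at 0 to 0.004. Slides straight down against a steady friction of 3.5 N plus a drag of 15 N per m/s, and stays where it is left; negative: pulled up.
- wrench_small: Small loose combination spanner, 27 x 138 x 5 mm, lying on the panel's boards beyond the batten (on the panel's +x side), long axis y; origin: centre of its underside. Leave alone.
- sanding_block: Loose cork sanding block, 62 x 102 x 30 mm, on the bench beside the panel's left (+y) end; origin: centre of its underside. Leave alone.
- carpenter_pencil: Loose red carpenter's pencil, 13 x 167 x 9 mm, on the bench on the robot's side of the panel, long axis y; origin: centre of its underside. Leave alone.
- pliers: Loose pliers with red handles, 59 x 186 x 12 mm, on the bench farther left; origin: centre of the underside. Leave alone.

How it is judged:
On the way, in this order (a step that is already met when the one before it is completed fails the run):
1. the round-headed peg is pushed home (value of joint round_peg above 0.01 m), for 0.2 s.
2. the square-headed peg is pushed home (value of joint square_peg above 0.01 m), for 0.2 s.
3. the bar-headed peg is pushed home (value of joint bar_peg above 0.01 m), for 0.2 s.
At the end, for the whole second after the job is handed in: All three pegs are home (washer within 4 mm of the batten), pushed in the order round, square, bar, and the spanner, sanding block, pencil and pliers are within 20 mm of where they lay (value of joint each of round_peg, square_peg, bar_peg above 0.01 m and distance of each of wrench_small, sanding_block, carpenter_pencil, pliers from where it was at the start of the episode below 0.02 m); the robot touches nothing.
It fails at once if the square-headed peg is pushed more than half way in before the round-headed one is home (value of joint square_peg above 0.008 m and value of joint round_peg below 0.01 m).
It fails at once if the bar-headed peg is pushed more than half way in before the square-headed one is home (value of joint bar_peg above 0.008 m and value of joint square_peg below 0.01 m).
It fails at once if a peg is pulled up more than 4 mm (value of joint any of round_peg, square_peg, bar_peg below -0.004 m).
It fails at once if a peg is rammed (contact force above 40 N) (contact force between any of round_hole, square_hole, bar_hole and anything else above 40 N).
It fails at once if the spanner, sanding block, pencil or pliers are shifted more than 20 mm or lifted (distance of any of wrench_small, sanding_block, carpenter_pencil, pliers from where it was at the start of the episode above 0.02 m).
It also fails if it takes over 42 s, if anything falls off the work surface, if the arm or the gripper's body presses on something with over 40 N, if the wrist force passes 120 N, or if a joint passes its speed limit or range.

### The arm

A 7-joint arm with a two-finger parallel gripper is mounted at the origin on a cart in front of the work surface, level with it; the furniture and walls round the work are solid. World frame = base frame: x ahead of the robot, y to its left, z up, the work surface at z = 0. Lengths are in m, angles in rad, forces in N, time in s.
With the tool pointing down it reaches from about 0.35 to 0.9 m from the base axis. Payload 8.1 kg.
Tool frame: the origin (TCP) lies at the centre of the arm's flange, where the gripper is bolted on; the fingertips stand 173 mm ahead of it and the grasp point (between the pads) lies 155 mm ahead of it; z points along the fingers, y is the line along which they close (so a half turn about z gives the same grasp; the last joint's range is limited). The gripper opens to 85 mm and grips with 20 to 120 N. Pads are 22 mm wide; open, the fingers measure 114 mm over their backs; the gripper's body (76 mm by 85 mm) begins 54 mm behind the grasp point. The pads swing forward as they close: fully open they stand 13 mm farther back than shut.
Start: joints at [-1.402, 0.434, 0.025, 1.573, -0.012, 1.134, -0.075], TCP at [0.168, 0.602, 0.405] pointing down, gripper open.
Joint ranges: [-2.62, 2.62], [-0.44, 2.09], [-1.27, 1.32], [0.08, 2.57], [-1.32, 4.46], [0.12, 2], [-2.74, 2.74]. Speed limits (rad/s): [2.22, 2.22, 3.01, 3.01, 3.14, 3.14, 3.14].

### API

Orientations are given as [roll, pitch, yaw] about the fixed x, y, z axes, in that order (R = Rz(yaw) Ry(pitch) Rx(roll)).
In Python, from plant import arm gives the robot as it stands. The module is installed in compiled form; this text tells all that it offers. Calls block until the motion is done:
- arm.move_ptp(position, orientation): joint-space move of the TCP to a pose.
- arm.move_linear(position, rotation=None, v=0.15): straight line of the TCP; rotation=None keeps the orientation; v is the mean speed in m/s.
- arm.set_joints(angles): joint-space move.
- arm.gripper_open() and arm.grab(f_grip=None): open the fingers fully, or close them until they stop; f_grip is the grip in N (None keeps the last).
- arm.dwell(seconds).
- arm.solve_ik(position, orientation): joint angles nearest the present ones, or None.
- arm.get_obs(): the state.
- arm.get_image(name): name is "scene" or "top" or "wrist"; returns a dict with "img" (480x640x3 uint8, red, green, blue), "intrinsics" (3x3 intrinsics, pixels), "cam_to_world" (4x4, takes a point from camera to world coordinates); the wrist camera has in their place "hand_eye" (4x4, takes a point from camera to tool coordinates, whose origin is the TCP and whose axes are the flange's). Camera axes: x right, y up, looking along -z (the intrinsics and any distortion apply to the point x, -y, -z); pixel columns grow to the right and rows downward; lengths in m; the calibration is good to about 2 mm. The wrist camera is an equidistant fisheye: a pixel r from the principal point sees the ray r / f radians off the axis. A picture is of the moment at which its call begins: read the wrist's pose just before it. There is no depth.
A pose or a line that the arm cannot do raises arm.PlanningError and nothing moves.
- arm.sign_off(): hands the job in; it is judged then, once.
Trained networks look in a picture, given as the dict that the camera call returned (one of the last four; its "shot" number tells which), for a name from the list of things; names that differ only in an ending like _2 or _b are one class to them, and where a whole thing is asked for, a point or a joint stands for the part that bears it (a point fixed in the world has none). Each returns a list of dicts, best first, with "score" (0 to 1); they miss things now and then, are a little off and sometimes report something else, mostly with a low value. They report only what shows in the picture. A call takes as long as a camera call.
- arm.regions_of(query, picture): "region" (480x640 bool, what is visible of it) and "uv" ([column, row] in pixels, amid what is visible of it).
- arm.place_of(query, picture): "uv" ([column, row] in pixels: a listed point, or the origin of a listed thing).
The state is a dict: "t": time; "qpos": joint angles; "joint_velocities": joint speeds; "effort": joint torques, N m; "tcp_pos": TCP position; "orientation": TCP orientation; "ft_force": force on the tool from outside, world axes, zero at the start; "ft_torque": the same for the moment, N m; "finger_gap": finger opening in m; "grasp_force": force on a finger pad.
Only numpy, scipy, OpenCV 4.12 (cv2) and the standard library are available. Lean on these libraries where they do the work, as an engineer would, in place of code of your own. Each camera call takes 0.05 s, during which the arm holds its last target. There are 200 camera calls.

## Working session

There is one attempt and no reset: what is moved stays moved. The work goes in short steps, each a Python script; the robot and the scene stay as the last script left them, time stands still between calls to the robot, and variables do not carry over. Pictures are saved under pics/ and viewed, at most 10 in all, crops included, and the job is handed in when it is done.

```bash
mkdir -p pics
cat > h.py <<'E'
import numpy as np, cv2
from plant import arm
def ray(p,uv):
    K=np.array(p["intrinsics"]);T=np.array(p["cam_to_world"])
    d=np.array([(uv[0]-K[0,2])/K[0,0],-(uv[1]-K[1,2])/K[1,1],-1.])
    return T[:3,3],T[:3,:3]@d
def at(p,uv,z):
    o,d=ray(p,uv); return o+d*(z-o[2])/d[2]
E
python3 - <<'E'
from h import *
o=arm.get_obs();print(o["t"],o["tcp_pos"],o["orientation"],o["ft_force"])
Z=dict(round_top=.065,square_top=.065,bar_top=.065,round_hole=.036,square_hole=.036,bar_hole=.036,panel=0)
for c in("top","scene"):
    p=arm.get_image(c);cv2.imwrite(f"pics/{c}.png",p["img"][:,:,::-1])
    for n,z in Z.items():
        for r in arm.place_of(n,p)[:2]: print(c,n,round(r["score"],2),np.round(r["uv"]),at(p,r["uv"],z).round(4))
print(arm.get_obs()["t"])
E
```

```text
0.0 [0.16773393 0.60182557 0.40392082] [-3.14001171e+00  1.16965113e-04  2.86974493e+00] [ 0.19002377 -0.00553589 -0.05865915]
top round_top 0.54 [374. 205.] [0.5814 0.0712 0.065 ]
top square_top 0.5 [415. 191.] [ 0.6102 -0.0198  0.065 ]
top square_top 0.29 [283. 235.] [0.5214 0.2677 0.065 ]
top bar_top 0.79 [334. 220.] [0.5511 0.158  0.065 ]
top bar_top 0.56 [282. 236.] [0.5178 0.2695 0.065 ]
top round_hole 0.73 [374. 210.] [0.5765 0.0691 0.036 ]
top square_hole 0.59 [412. 190.] [ 0.6209 -0.0178  0.036 ]
top square_hole 0.53 [409. 192.] [ 0.6141 -0.0122  0.036 ]
top bar_hole 0.82 [332. 222.] [0.5511 0.1616 0.036 ]
top bar_hole 0.27 [284. 236.] [0.5249 0.2682 0.036 ]
top panel 0.9 [370. 213.] [0.5783 0.0745 0.    ]
scene round_top 0.86 [377. 272.] [0.5833 0.0718 0.065 ]
scene square_top 0.96 [416. 304.] [ 0.5992 -0.0202  0.065 ]
scene bar_top 0.63 [336. 243.] [0.5569 0.1769 0.065 ]
scene round_hole 0.64 [374. 286.] [0.5792 0.0698 0.036 ]
scene square_hole 0.79 [419. 315.] [ 0.6094 -0.021   0.036 ]
scene bar_hole 0.68 [341. 258.] [0.5609 0.1635 0.036 ]
scene panel 0.63 [371. 297.] [0.5803 0.0806 0.    ]
scene panel 0.38 [321. 349.] [0.4482 0.0116 0.    ]
0.8
```

View pics/top.png

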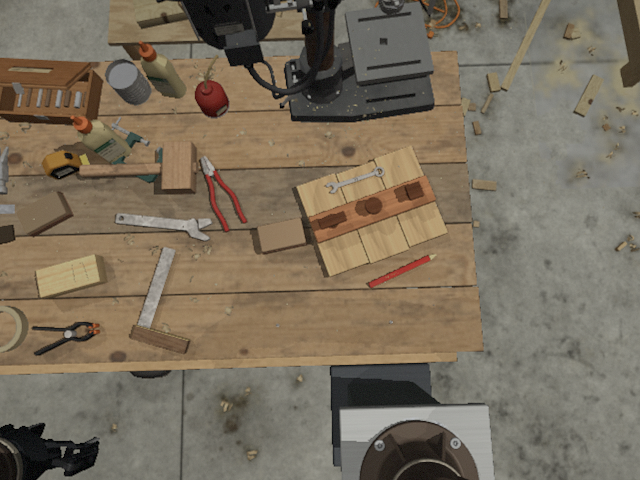

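View pics/scene.png

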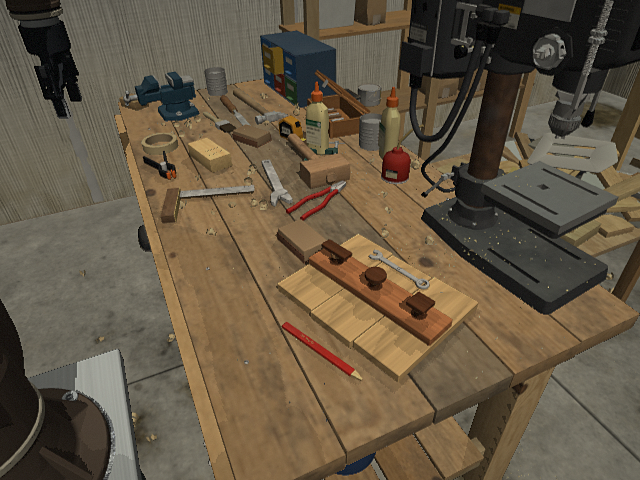

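The two cameras agree: from left to right the pegs are bar (334,220), round (374,205) and square (415,191) in the top view. The spanner lies beyond the batten and the sanding block at its left end. Next I'll close the fingers and hover over the middle peg for a close look.

```bash
cat >> h.py <<'E'
from scipy.spatial.transform import Rotation as R
def wat(p,o,uv,z):
    K=np.array(p["intrinsics"]);d=np.array([uv[0]-K[0,2],uv[1]-K[1,2]]);r=np.hypot(*d);th=r/K[0,0]
    v=np.array([np.sin(th)*d[0]/r,-np.sin(th)*d[1]/r,-np.cos(th)])
    H=np.array(p["hand_eye"]);M=R.from_euler("xyz",o["orientation"]).as_matrix()
    c=M@H[:3,3]+o["tcp_pos"];v=M@H[:3,:3]@v
    return c+v*(z-c[2])/v[2]
E
python3 - <<'E'
from h import *
arm.grab(20)
arm.move_ptp([.58,.071,.36],[np.pi,0,1.856])
o=arm.get_obs();print(o["t"],o["tcp_pos"],o["orientation"],o["ft_force"],o["finger_gap"])
Z=dict(round_top=.065,square_top=.065,bar_top=.065,round_hole=.036,square_hole=.036,bar_hole=.036,panel=0)
p=arm.get_image("wrist");cv2.imwrite("pics/w1.png",p["img"][:,:,::-1])
print(p["intrinsics"])
for n,z in Z.items():
    for r in arm.place_of(n,p)[:2]: print(n,round(r["score"],2),np.round(r["uv"]),wat(p,o,r["uv"],z).round(4))
E
```

```text
3.9583 [0.5799634  0.07242394 0.35989135] [-3.14154994e+00 -5.40110873e-04  1.85835866e+00] [ 0.27454898 -0.18149356  0.18565869] 3.006642274579604e-05
[[371.64829954   0.         320.86372608]
 [  0.         371.64829954 240.25478751]
 [  0.           0.           1.        ]]
round_top 0.55 [321. 232.] [0.5806 0.0717 0.065 ]
square_top 0.65 [317. 104.] [0.5519 0.1597 0.065 ]
bar_top 0.87 [315. 103.] [0.5503 0.1602 0.065 ]
bar_top 0.65 [170. 237.] [0.4688 0.0344 0.065 ]
round_hole 0.59 [321. 224.] [0.5813 0.071  0.036 ]
bar_hole 0.92 [317. 105.] [0.551  0.1612 0.036 ]
panel 0.92 [320. 213.] [0.5795 0.0721 0.    ]
```

View pics/w1.png

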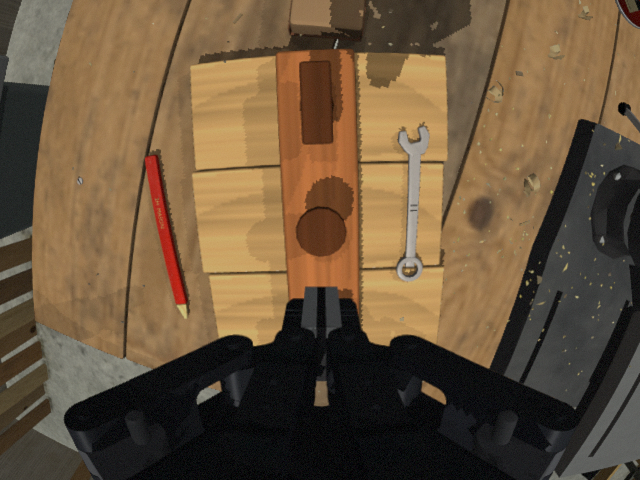

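The wrist view shows the bar head at (316,103), the round head at (321,231) and the fingertips at (321,290). This matches the earlier positions, so I'll push the round peg with force monitoring.

```bash
cat >> h.py <<'E'
def push(x,y):
    o=arm.get_obs();O=[np.pi,0,1.872]
    arm.move_ptp([x,y,.173+.085],O); arm.dwell(.2)
    f0=arm.get_obs()["ft_force"][2]; L=[]
    for z in [.070,*np.arange(.066,.0475,-.0015)]:
        arm.move_linear([x,y,.173+z],v=.03)
        o=arm.get_obs();f=o["ft_force"][2]-f0;L.append((round(o["tcp_pos"][2]-.173,4),round(f,1)))
        if f>7.5: break
    arm.dwell(.3);o=arm.get_obs();print(L,o["tcp_pos"],o["ft_force"]-0,o["t"])
    arm.move_linear([x,y,.173+.10],v=.1)
    print(arm.get_obs()["t"])
E
python3 - <<'E'
from h import *
push(.581,.0715)
E
```

```text
[(np.float64(0.0699), np.float64(0.3)), (np.float64(0.0658), np.float64(-0.7)), (np.float64(0.0647), np.float64(1.8)), (np.float64(0.0631), np.float64(2.4)), (np.float64(0.0615), np.float64(2.3)), (np.float64(0.06), np.float64(2.2)), (np.float64(0.0585), np.float64(2.5)), (np.float64(0.057), np.float64(2.8)), (np.float64(0.0554), np.float64(2.1)), (np.float64(0.0539), np.float64(2.6)), (np.float64(0.0524), np.float64(3.0)), (np.float64(0.0512), np.float64(6.6)), (np.float64(0.0499), np.float64(9.8))] [0.581066   0.07141802 0.22301729] [-1.45976904 -0.22815646  8.91878495] 9.0333
9.6917
```

The round peg's force rose at about 52 mm, which is where its washer meets the batten, so it is home. Next is the square peg.

Run:
```python
from h import *
push(.608,-.019)
o=arm.get_obs();p=arm.get_image("wrist");cv2.imwrite("pics/w2.png",p["img"][:,:,::-1])
for n in("round_top","bar_top"):
    for r in arm.place_of(n,p)[:1]: print(n,round(r["score"],2),np.round(r["uv"]),wat(p,o,r["uv"],.053 if n[0]=="r" else .065).round(4))
```

```text
[(np.float64(0.0699), np.float64(0.5)), (np.float64(0.0659), np.float64(1.1)), (np.float64(0.0647), np.float64(3.6)), (np.float64(0.063), np.float64(3.4)), (np.float64(0.0615), np.float64(4.3)), (np.float64(0.06), np.float64(2.5)), (np.float64(0.0584), np.float64(3.6)), (np.float64(0.0569), np.float64(3.5)), (np.float64(0.0554), np.float64(4.8)), (np.float64(0.0539), np.float64(3.9)), (np.float64(0.0524), np.float64(4.1)), (np.float64(0.0512), np.float64(7.4)), (np.float64(0.05), np.float64(10.7))] [ 0.60805889 -0.01909598  0.22308755] [-1.26476331  0.63682474 10.77644987] 14.3417
15.0
round_top 0.75 [319.  84.] [0.5785 0.0721 0.053 ]
```

View pics/w2.png

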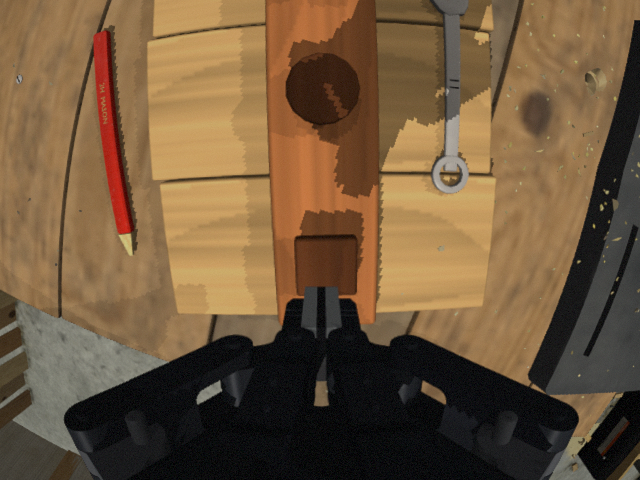

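The picture shows the round head at (322,89) and the square head at (326,265), both low on the batten; the spanner and pencil haven't moved. Now the bar peg, then a retreat and a final check.

Run:
```python
from h import *
push(.5525,.161)
arm.move_linear([.5525,.161,.36],v=.2)
p=arm.get_image("scene");cv2.imwrite("pics/s2.png",p["img"][150:450,200:600,::-1])
print(arm.get_obs()["t"],arm.get_obs()["ft_force"])
```

```text
[(np.float64(0.0699), np.float64(0.2)), (np.float64(0.0662), np.float64(2.6)), (np.float64(0.0647), np.float64(2.8)), (np.float64(0.063), np.float64(3.7)), (np.float64(0.0614), np.float64(3.0)), (np.float64(0.0599), np.float64(2.7)), (np.float64(0.0584), np.float64(2.9)), (np.float64(0.0569), np.float64(3.2)), (np.float64(0.0554), np.float64(2.8)), (np.float64(0.0539), np.float64(3.5)), (np.float64(0.0524), np.float64(3.1)), (np.float64(0.0512), np.float64(7.5)), (np.float64(0.0499), np.float64(10.7))] [0.55249889 0.16090923 0.22298407] [-1.11463107 -0.04243079 10.79639716] 20.1167
20.775
21.4083 [ 0.50199755 -0.25198831 -1.66625569]
```

View pics/s2.png

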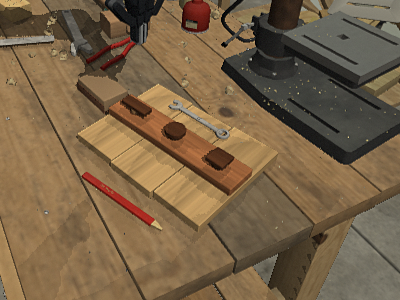

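All three heads (crop pixels (137,105), (174,130), (217,158)) sit low on the batten. The loose items are where they were, and the gripper is clear.

```bash
python3 -c "
from plant import arm
print(arm.sign_off())"
```

```text
the job is handed in; nothing more can be done
None
```

The round, square and bar pegs were pushed home in that order with about 11 N at most, the loose items look unmoved in the last picture, and the job was handed in at about 21 s; sign-off returned no verdict.

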